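# Hang the measuring cups in the rack by size

## Task

The washed measuring cups are standing on the drying mat. Put all four back in the wooden rack in order of size, each hanging fully down by its rim in the hole made for it, upright and with its handle pointing straight out over the rack's open front edge. Leave the drinking glass and the salt shaker standing where they are.

Things in the scene. Friction and masses are not known exactly. Their poses are not given: they have to be found in the camera images.
- cup_xs: smallest of 4 steel measuring cups on the blue mat: conical bowl 30 mm high, foot 25 mm, body 35 mm wide under the rim, rim flange 48 mm wide, 4 thick. Level handle 14 wide, 6 thick, along -x to 79 mm from the axis, its middle 31 mm above the foot; grip it across (y), 58 mm from the axis. About 45 g. Origin: underside of foot, on the axis; z up, x away from the handle
- cup_s: second smallest of 4 steel measuring cups on the blue mat: conical bowl 35 mm high, foot 35 mm, body 47 mm wide under the rim, rim flange 60 mm wide, 4 thick. Level handle 14 wide, 6 thick, along -x to 85 mm from the axis, its middle 36 mm above the foot; grip it across (y), 64 mm from the axis. About 60 g. Origin: underside of foot, on the axis; z up, x away from the handle
- cup_m: second largest of 4 steel measuring cups on the blue mat: conical bowl 40 mm high, foot 46 mm, body 59 mm wide under the rim, rim flange 72 mm wide, 4 thick. Level handle 14 wide, 6 thick, along -x to 91 mm from the axis, its middle 41 mm above the foot; grip it across (y), 70 mm from the axis. About 85 g. Origin: underside of foot, on the axis; z up, x away from the handle
- cup_l: largest of 4 steel measuring cups on the blue mat: conical bowl 46 mm high, foot 58 mm, body 73 mm wide under the rim, rim flange 86 mm wide, 4 thick. Level handle 14 wide, 6 thick, along -x to 98 mm from the axis, its middle 47 mm above the foot; grip it across (y), 77 mm from the axis. About 120 g. Origin: underside of foot, on the axis; z up, x away from the handle
- hole_xs: smallest of 4 steel-lined round holes in the board of the fixed wooden rack, 39 mm wide; the smallest cup hangs in it by its flange. Origin: hole centre on the board's top, 62 mm above the worktop; z up, -x to the rack's open front edge 38 mm away, +x to its back rail (30 mm high), y along the row to the smallest hole. Board 12 mm thick, open space below
- hole_s: second smallest of 4 steel-lined round holes in the board of the fixed wooden rack, 51 mm wide; the second smallest cup hangs in it by its flange. Origin: hole centre on the board's top, 62 mm above the worktop; z up, -x to the rack's open front edge 44 mm away, +x to its back rail (30 mm high), y along the row to the smallest hole. Board 12 mm thick, open space below
- hole_m: second largest of 4 steel-lined round holes in the board of the fixed wooden rack, 63 mm wide; the second largest cup hangs in it by its flange. Origin: hole centre on the board's top, 62 mm above the worktop; z up, -x to the rack's open front edge 50 mm away, +x to its back rail (30 mm high), y along the row to the smallest hole. Board 12 mm thick, open space below
- hole_l: largest of 4 steel-lined round holes in the board of the fixed wooden rack, 77 mm wide; the largest cup hangs in it by its flange. Origin: hole centre on the board's top, 62 mm above the worktop; z up, -x to the rack's open front edge 57 mm away, +x to its back rail (30 mm high), y along the row to the smallest hole. Board 12 mm thick, open space below
- tumbler: bystander: clear drinking glass standing upright behind the work, 64 mm across, 90 mm high; origin: centre of its underside, z up. (Behind and above it hangs a wall cabinet: underside 0.59 m above the worktop, front 0.59 m ahead of the base, from 0.12 m right of the base leftwards; keep lifts low or draw in before rising)
- salt_shaker: bystander: glass salt shaker with a lilac cap standing behind the work, 60 mm across, 99 mm high; origin: centre of its underside, z up
Not all that is in view belongs to the job. What is shaped like the cup_s but turquoise is not meant. Leave any purple look-alike of the cup_m alone.

How it is judged:
At the end, for the whole second after the job is handed in: Each cup hangs in the hole of its own size: axis within 8 mm of the hole's centre, rim flange down on the board within 4 mm, tilted less than 0.1 rad, handle within 0.3 rad of square to the rack's front edge, at rest and let go (horizontal distance between cup_xs and hole_xs below 0.008 m and z of cup_xs in the frame of hole_xs between -0.03 and -0.022 m and angle between each of cup_xs, cup_s, cup_m, cup_l's own z axis and vertical below 0.1 rad and angle between the x axis of cup_xs and the x axis of hole_xs, either way round below 0.3 rad and linear speed of each of cup_xs, cup_s, cup_m, cup_l below 0.01 m/s and angular speed of each of cup_xs, cup_s, cup_m, cup_l below 0.1 rad/s and horizontal distance between cup_s and hole_s below 0.008 m and z of cup_s in the frame of hole_s between -0.035 and -0.027 m and angle between the x axis of cup_s and the x axis of hole_s, either way round below 0.3 rad and horizontal distance between cup_m and hole_m below 0.008 m and z of cup_m in the frame of hole_m between -0.04 and -0.032 m and angle between the x axis of cup_m and the x axis of hole_m, either way round below 0.3 rad and horizontal distance between cup_l and hole_l below 0.008 m and z of cup_l in the frame of hole_l between -0.046 and -0.038 m and angle between the x axis of cup_l and the x axis of hole_l, either way round below 0.3 rad); the robot touches nothing.
It fails at once if the drinking glass is shifted by more than 30 mm or knocked over (distance of tumbler from where it was at the start of the episode above 0.03 m or angle between tumbler's own z axis and vertical above 0.5 rad).
It fails at once if the salt shaker is shifted by more than 30 mm or knocked over (distance of salt_shaker from where it was at the start of the episode above 0.03 m or angle between salt_shaker's own z axis and vertical above 0.5 rad).
It also fails if it takes over 115 s, if anything falls off the work surface, if the arm or the gripper's body presses on something with over 40 N, if the wrist force passes 120 N, or if a joint passes its speed limit or range.

## Robot

A 7-joint arm with a two-finger parallel gripper is mounted at the origin on a cart in front of the work surface, level with it; the furniture and walls round the work are solid. World frame = base frame: x ahead of the robot, y to its left, z up, the work surface at z = 0. Lengths are in m, angles in rad, forces in N, time in s.
With the tool pointing down it reaches from about 0.425 to 0.875 m from the base axis. Payload 4.7 kg.
Tool frame: the origin (TCP) lies midway between the tips of the shut fingers; the grasp point (between the pads) lies 19 mm behind it; z points along the fingers, y is the line along which they close (so a half turn about z gives the same grasp; the last joint's range is limited). The gripper opens to 87 mm and grips with 3 to 60 N. Pads are 19 mm wide; open, the fingers measure 117 mm over their backs; the gripper's body (75 mm by 190 mm) begins 51 mm behind the grasp point.
Start: joints at [1.326, 0.321, -0.07, 1.45, 0.023, 1.371, -0.057], TCP at [0.166, -0.628, 0.223] pointing down, gripper open.
Joint ranges: [-2.86, 2.86], [-0.3, 2.09], [-1.38, 1.24], [0.06, 2.45], [-1.56, 4.7], [0.09, 2.05], [-2.69, 2.69]. Speed limits (rad/s): [2.57, 2.57, 3.14, 3.14, 3.14, 3.14, 3.14].

## Interface

Orientations are given as a rotation vector (axis times angle).
In Python, from bench import monitor, cams, workorder gives the robot as it stands.
- The arm moves only by the tool move_arm, never from a script. Its arguments are lists of equal length, an entry for each row: "slide": the shift along the tool's x, y, z in cm, a list of three; "roll": the turn about the tool's z in rad. In form: {"slide": [[dx, dy, dz], ...], "roll": [roll, ...]}. A call has 1 to 20 rows; each row is the pose to reach, as a shift and turn from the pose commanded when the call began, along the tool's axes at that moment; what a row does not reach only later rows make up. A row lasts 1/10 s, in which the tool goes at most 50 mm and 8.59 degrees, less where a joint would pass 70% of its speed; a pose out of reach is approached as far as the arm can. A call with a gripper value outside its range is refused whole. "gripper" is the finger opening in cm, from 0 to 8.7, set as the call begins (left out, the last holds). The fingers move at their own pace and stop on an object; "squeeze" is the grip in N (left out, the last holds). Time passes only in rows, so rows that repeat a pose let the fingers close. It gives the time, the measured TCP pose, the force, the opening and the grip force at its end, in the units of the state.
- monitor.get_state(): the state, without advancing time (a new reading comes with each control period).
- cams.get_image(name): name is "scene" or "top" or "wrist"; returns the picture (420x560x3 uint8, red, green, blue); there is no depth.
- cams.get_calibration(name): a dict with "mtx" (3x3 intrinsics, pixels), "R" (3x3) and "t" (3): a world point X has camera coordinates R X + t. Camera axes: x right, y down, z forward; pixel columns grow to the right and rows downward; lengths in m; the calibration is good to about 2 mm. A picture is of the moment at which its call begins: read the wrist's pose just before it. get_calibration takes no time and is no camera call; for the wrist camera it gives the pose at the moment of the call.
- workorder.close_job(): hands the job in; it is judged then, once.
The state is a dict: "time": time; "joint_positions": joint angles; "qd": joint speeds; "joint_torque": joint torques, N m; "position": TCP position; "tool_rot": TCP orientation; "ft_force": force on the tool from outside, world axes, zero at the start; "torque": the same for the moment, N m; "grip_width": opening from 0.0 (shut) to 1.0 (fully open); "grip_force": force on a finger pad.
Only numpy, scipy, OpenCV 4.12 (cv2) and the standard library are available. Lean on these libraries where they do the work, as an engineer would, in place of code of your own. Each camera call takes 0.05 s, during which the arm holds its last target. There are 200 camera calls.

## Working session

There is one attempt and no reset: what is moved stays moved. The work goes in short steps, Python scripts to look and compute and a tool call to move; the robot and the scene stay as the last step left them, time stands still between calls to the robot, and variables do not carry over. Pictures are saved under pics/ and viewed, at most 14 in all, crops included, and the job is handed in when it is done.

Besides the shell and the picture viewer there is one more tool, called as name([rows], argument=value, ...), one row to a line, values as JSON. move_arm: Moves the arm, as the interface text tells. Its arguments: {"type":"object","properties":{"slide":{"type":"array","items":{"type":"array","items":{"type":"number"}}},"roll":{"type":"array","items":{"type":"number"}},"gripper":{"type":"number"},"squeeze":{"type":"number"}},"required":["slide","roll"]}

```bash
mkdir -p pics; ls; python3 - <<'E'
from bench import monitor, cams
import cv2
for n in ("scene","top"):
    im=cams.get_image(n); cv2.imwrite(f"pics/{n}0.png",im[:,:,::-1])
    c=cams.get_calibration(n); print(n,c)
print(monitor.get_state())
E
```

```text
pics
scene {'mtx': array([[390.40999773,   0.        , 281.47537708],
       [  0.        , 390.40999773, 208.663383  ],
       [  0.        ,   0.        ,   1.        ]]), 'R': array([[-0.70607612, -0.70789806,  0.01835366],
       [-0.55258174,  0.53458093, -0.63943464],
       [ 0.44284302, -0.46163142, -0.76862636]]), 't': array([0.49829535, 0.28227099, 1.20633856])}
top {'mtx': array([[382.08355417,   0.        , 273.24687912],
       [  0.        , 382.08355417, 211.1056164 ],
       [  0.        ,   0.        ,   1.        ]]), 'R': array([[ 0.021202  , -0.99968907, -0.01312432],
       [-0.99839966, -0.02048262, -0.05271234],
       [ 0.05242713,  0.01422092, -0.99852349]]), 't': array([0.15200842, 0.55388144, 1.17708259])}
{'time': 0.1, 'joint_positions': array([ 1.32608802,  0.32178576, -0.07006969,  1.45154046,  0.02261213,
        1.37078857, -0.05687027]), 'qd': array([-0.00058698, -0.00294615,  0.00065977, -0.00132991,  0.00062577,
       -0.00100518,  0.00141079]), 'joint_torque': array([-1.94095164e-04, -4.92568374e+01, -4.05911906e-01, -3.13400209e+01,
       -6.42851391e-02,  3.94415448e-02,  8.72766827e-05]), 'position': array([ 0.1661692 , -0.62789741,  0.22155311]), 'tool_rot': array([-3.11362688e+00, -4.05252404e-01,  5.19257134e-04]), 'ft_force': array([ 0.1308796 , -0.52067923, -0.14515823]), 'torque': array([ 1.15245188e-02, -2.81919248e-02,  8.10997048e-05]), 'grip_force': 0.0, 'grip_width': 0.9991002144020257}
```

View pics/top0.png

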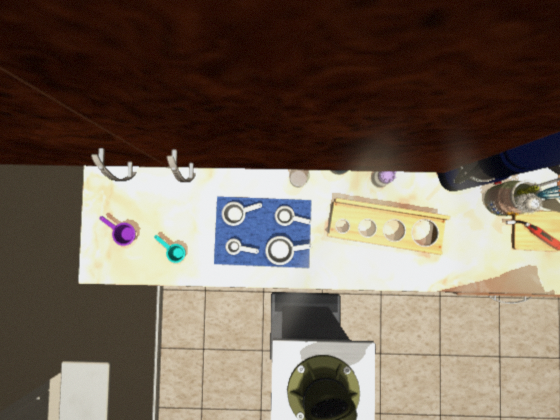

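View pics/scene0.png

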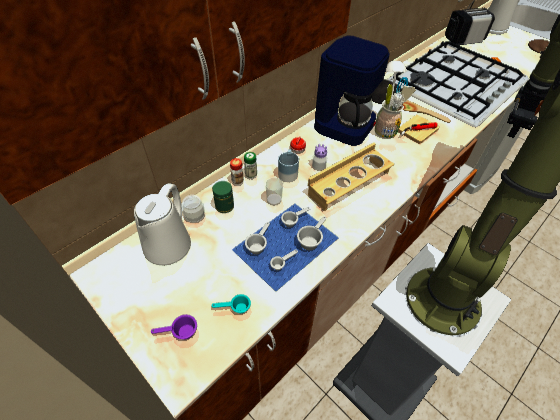

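The top view shows four steel cups on the blue mat: m (234,213), s (285,215), xs (233,246) and l (280,250). The purple (124,233) and turquoise (177,253) look-alikes lie off the mat. The rack holes run from xs (342,226) to l (425,233), left to right.

```bash
cat > h.py <<'E'
import numpy as np, cv2
from bench import monitor, cams
def ray(cal,px,z):
    """pixel(s) -> world points on plane z"""
    px=np.atleast_2d(px).astype(float)
    d=np.c_[px,np.ones(len(px))]@np.linalg.inv(cal["mtx"]).T@cal["R"]
    o=-cal["R"].T@cal["t"]
    return o+d*((z-o[2])/d[:,2])[:,None]
def proj(cal,X):
    c=np.atleast_2d(X)@cal["R"].T+cal["t"]; p=c@cal["mtx"].T
    return p[:,:2]/p[:,2:]
E
python3 - <<'E'
from h import *
c=cams.get_calibration("top")
im=cv2.imread("pics/top0.png")
for n,p,z in [("m",(234,213),.044),("s",(285,215),.039),("xs",(233,246),.034),("l",(280,250),.05),("hxs",(342,226),.062),("hs",(367,228),.062),("hm",(393,230),.062),("hl",(425,233),.062),("tumb",(299,178),.09),("salt",(386,176),.099),("hend m",(261,206),.04),("hend s",(307,222),.036),("hend xs",(257,251),.031),("hend l",(309,246),.047)]:
    print(n,ray(c,p,z)[0].round(3))
s=cams.get_calibration("scene")
print(cams.get_calibration("wrist"))
cr=im[165:285,205:455]; cv2.imwrite("pics/crop.png",cv2.resize(cr,None,fx=3.2,fy=3.2,interpolation=cv2.INTER_CUBIC))
E
```

```text
m [0.541 0.283 0.044]
s [0.538 0.127 0.039]
xs [0.44  0.284 0.034]
l [0.432 0.14  0.05 ]
hxs [ 0.508 -0.043  0.062]
hs [ 0.503 -0.118  0.062]
hm [ 0.499 -0.195  0.062]
hl [ 0.492 -0.29   0.062]
tumb [0.646 0.089 0.09 ]
salt [ 0.655 -0.163  0.099]
hend m [0.564 0.201 0.04 ]
hend s [0.518 0.059 0.036]
hend xs [0.426 0.211 0.031]
hend l [0.446 0.053 0.047]
{'mtx': array([[313.18315441,   0.        , 287.07067936],
       [  0.        , 313.18315441, 207.01524734],
       [  0.        ,   0.        ,   1.        ]]), 'R': array([[ 0.25603719, -0.96666587, -0.00143325],
       [-0.92912583, -0.24650274,  0.27561132],
       [-0.26677735, -0.06923507, -0.96126809]]), 't': array([-0.64894976, -0.03344821,  0.39056442])}
```

View pics/crop.png

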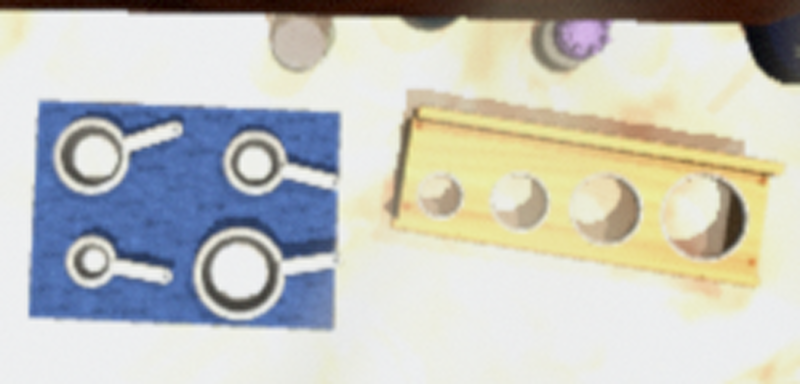

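The crop confirms the steel cups: l at crop (238,273) and m at (92,156) are the two larger ones, s is at (255,162) and xs at (92,261). The purple and turquoise copies are outside the crop. Next I'll look with the wrist camera over the rack.

move_arm([
  [36.5, -38.8, -2],
  [36.5, -38.8, -2],
  [36.5, -38.8, -2],
  [36.5, -38.8, -2],
  [36.5, -38.8, -2],
  [36.5, -38.8, -2],
  [36.5, -38.8, -2],
  [36.5, -38.8, -2],
  [36.5, -38.8, -2],
  [36.5, -38.8, -2],
  [36.5, -38.8, -2],
  [36.5, -38.8, -2],
  [36.5, -38.8, -2],
  [36.5, -38.8, -2],
  [36.5, -38.8, -2],
], roll=[0.26, 0.26, 0.26, 0.26, 0.26, 0.26, 0.26, 0.26, 0.26, 0.26, 0.26, 0.26, 0.26, 0.26, 0.26])

```text
time: 1.6
position: [0.4191, -0.1613, 0.2422]
tool_rot: [-3.141, 0.006, 0.001]
ft_force: [0.1, -0.5, 0.0]
grip_width: 1.001
grip_force: 0.0
```

```bash
python3 - <<'E'
from h import *
c=cams.get_calibration("wrist"); im=cams.get_image("wrist"); cv2.imwrite("pics/w1.png",im[:,:,::-1]); np.savez("pics/w1.npz",**c)
s=monitor.get_state(); print(s["time"],s["position"],s["tool_rot"],s["joint_positions"])
E
```

```text
1.65 [ 0.41922546 -0.16111783  0.24231031] [-3.14138436e+00  6.03485071e-03  7.02845159e-04] [ 0.85434262 -0.11146391 -0.50180397  1.87294157 -0.05469492  1.36725391
 -1.20838623]
```

View pics/w1.png

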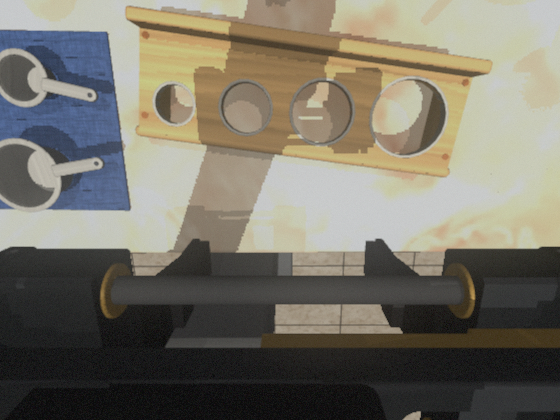

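The wrist view shows the whole rack. The holes are at about xs (174,104), s (246,107), m (321,111) and l (408,117). The mat comes next, and I'll measure the holes meanwhile.

move_arm([
  [4, -30, -3],
  [4, -30, -3],
  [4, -30, -3],
  [4, -30, -3],
  [4, -30, -3],
  [4, -30, -3],
  [4, -30, -3],
  [4, -30, -3],
  [4, -30, -3],
  [4, -30, -3],
  [4, -30, -3],
  [4, -30, -3],
  [4, -30, -3],
  [4, -30, -3],
], roll=[-0.15, -0.3, -0.45, -0.6, -0.75, -0.9, -1.05, -1.2, -1.35, -1.5, -1.57, -1.57, -1.57, -1.57])

```text
time: 3.05
position: [0.4603, 0.1397, 0.2725]
tool_rot: [2.226, 2.217, -0.0]
ft_force: [0.1, -0.3, 0.1]
grip_width: 1.003
grip_force: 0.0
```

```bash
python3 - <<'E'
from h import *
from scipy.optimize import least_squares
c=cams.get_calibration("wrist"); im=cams.get_image("wrist"); cv2.imwrite("pics/w2.png",im[:,:,::-1]); np.savez("pics/w2.npz",**c)
s=monitor.get_state(); print(s["time"],s["position"],s["tool_rot"],s["joint_positions"])
im=cv2.imread("pics/w1.png"); c=dict(np.load("pics/w1.npz"))
hsv=cv2.cvtColor(im,cv2.COLOR_BGR2HSV)
for p in [(150,70),(205,110),(174,104),(185,104),(260,107),(321,117),(390,110),(430,130)]: print(p,hsv[p[1],p[0]],end=" ")
print()
wood=((hsv[...,1]>95)&(hsv[...,0]<35)).astype(np.uint8)*255
cv2.imwrite("pics/wood.png",wood[0:200,100:510])
cs,hi=cv2.findContours(cv2.bitwise_not(wood),cv2.RETR_LIST,cv2.CHAIN_APPROX_NONE)
for q in cs:
    a=cv2.contourArea(q)
    if 600<a<8000:
        h=cv2.convexHull(q)[:,0]; P=ray(c,h,.062)[:,:2]
        if not(130<h[:,0].mean()<460 and h[:,1].mean()<180): continue
        f=least_squares(lambda v:np.hypot(*(P-v[:2]).T)-v[2],[*P.mean(0),.03],loss="soft_l1",f_scale=.0005)
        print(a,cv2.fitEllipse(q)[0],f.x.round(4),np.abs(f.fun).max().round(4))
E
```

```text
3.1 [0.46028126 0.13981479 0.27248159] [-2.22529442e+00 -2.21757341e+00  1.79366177e-04] [ 0.50505928 -0.04700464 -0.81759674  1.75166438 -0.0346188   1.42228315
 -0.31033366]
(150, 70) [ 27  91 200] (205, 110) [ 17 113 147] (174, 104) [ 13  77 162] (185, 104) [ 31  40 198] (260, 107) [ 18  52 133] (321, 117) [ 30  34 197] (390, 110) [ 33  30 201] (430, 130) [21 81 88] 
2462.5 (244.9955291748047, 107.14872741699219) [ 0.5042 -0.1175  0.0289] 0.0003
3600.5 (321.7959289550781, 111.70511627197266) [ 0.4989 -0.1977  0.035 ] 0.0014
```

View pics/w2.png

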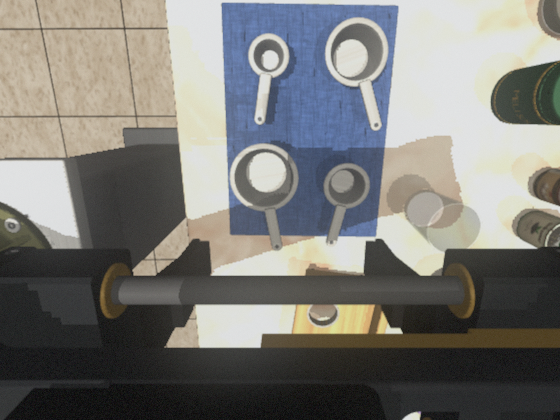

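The mat view shows cup xs (269,60), m (356,53), l (264,177) and s (346,186), with handles pointing down in the image. The tumbler is at (424,209), right of s. Now the precise fits.

```bash
cat > fit.py <<'E'
from h import *
from scipy.optimize import least_squares
def circ(P,r=None):
    if r is None: f=least_squares(lambda v:np.hypot(*(P-v[:2]).T)-v[2],[*P.mean(0),.03],loss="soft_l1",f_scale=.0005)
    else: f=least_squares(lambda v:np.hypot(*(P-v).T)-r,P.mean(0),loss="soft_l1",f_scale=.0005)
    return f.x, np.abs(f.fun).mean()
DIM=dict(xs=(.030,.024,.031,.058),s=(.035,.030,.036,.064),m=(.040,.036,.041,.070),l=(.046,.043,.047,.077))
E
python3 - <<'E'
from fit import *
im=cv2.imread("pics/w2.png"); c=dict(np.load("pics/w2.npz"))
hsv=cv2.cvtColor(im,cv2.COLOR_BGR2HSV)
blue=((hsv[...,0]>95)&(hsv[...,0]<130)&(hsv[...,1]>100)).astype(np.uint8)*255
cs,_=cv2.findContours(blue,cv2.RETR_EXTERNAL,cv2.CHAIN_APPROX_NONE)
hull=cv2.convexHull(max(cs,key=cv2.contourArea))
mat=np.zeros_like(blue); cv2.fillPoly(mat,[hull],255); mat=cv2.erode(mat,np.ones((5,5)))
cup=cv2.bitwise_and(cv2.bitwise_not(blue),mat); cup=cv2.morphologyEx(cup,cv2.MORPH_OPEN,np.ones((3,3)))
n,lab,st,ce=cv2.connectedComponentsWithStats(cup)
seed=dict(xs=(269,60),m=(356,53),l=(264,177),s=(346,186))
for k,p in seed.items():
    H,R,hz,g=DIM[k]
    comp=(lab==lab[p[1],p[0]]).astype(np.uint8)*255
    body=cv2.morphologyEx(comp,cv2.MORPH_OPEN,cv2.getStructuringElement(cv2.MORPH_ELLIPSE,(21,21)))
    q=max(cv2.findContours(body,cv2.RETR_EXTERNAL,cv2.CHAIN_APPROX_NONE)[0],key=cv2.contourArea)[:,0]
    P=ray(c,q,H)[:,:2]; x,e=circ(P,R); xf,ef=circ(P)
    ys,xs=np.nonzero(comp); hp=ray(c,np.c_[xs,ys],hz+.003)[:,:2]; d=np.hypot(*(hp-x).T)
    hp=hp[d>R+.006]; v=hp-x; 
    vx,vy,x0,y0=cv2.fitLine(hp.astype(np.float32),cv2.DIST_L2,0,.01,.01).ravel()
    a=np.arctan2(*v.mean(0)[::-1]); al=np.arctan2(vy,vx)
    print(k,x.round(4),round(e,4),"free",xf.round(4),round(ef,4),"handle ang",round(a,3),"line",round(float(al),3),"len",round(np.hypot(*v.T).max(),3),"grip",(x+g*np.array([np.cos(a),np.sin(a)])).round(4))
# tumbler rim
print("tumb top",ray(c,(455,226),.09)[0].round(3),"base",ray(c,(424,209),0)[0].round(3))
im=cv2.imread("pics/w1.png"); c=dict(np.load("pics/w1.npz")); hsv=cv2.cvtColor(im,cv2.COLOR_BGR2HSV).astype(int)
wood=((hsv[...,1]>86)&(hsv[...,0]<35)&(hsv[...,2]>90)).astype(np.uint8)*255
for k,(p,r) in dict(xs=((174,104),32),s=((246,107),38),m=((321,111),44),l=((408,117),52)).items():
    roi=np.zeros_like(wood); cv2.circle(roi,p,r,255,-1)
    m=cv2.morphologyEx(cv2.bitwise_and(cv2.bitwise_not(wood),roi),cv2.MORPH_OPEN,np.ones((3,3)))
    q=max(cv2.findContours(m,cv2.RETR_EXTERNAL,cv2.CHAIN_APPROX_NONE)[0],key=cv2.contourArea)
    h=cv2.convexHull(q)[:,0]; x,e=circ(ray(c,h,.062)[:,:2]); print("hole",k,x.round(4),round(e,4))
for nm,pp in (("front",[(137,133),(447,175)]),("railtop",[(127,11),(490,66)])):
    w=ray(c,pp,.062 if nm=="front" else .092)[:,:2]; print(nm,w.round(3).tolist(),np.arctan2(*(w[0]-w[1])[::-1]).round(4)-np.pi/2)
E
```

```text
xs [0.4405 0.2782] 0.0069 free [0.44   0.2789 0.03  ] 0.0037 handle ang -1.689 line -1.339 len 0.075 grip [0.4336 0.2206]
m [0.4503 0.0988] 0.3479 free [0.4503 0.0097 0.3887] 0.0448 handle ang -1.572 line 0.005 len 0.572 grip [0.4503 0.0288]
l [0.4505 0.1006] 0.3351 free [0.4505 0.0128 0.3828] 0.0442 handle ang -1.572 line 0.005 len 0.563 grip [0.4504 0.0236]
s [0.4502 0.0973] 0.3588 free [0.4502 0.007  0.3936] 0.0454 handle ang -1.572 line 0.005 len 0.58 grip [0.4501 0.0333]
tumb top [0.656 0.093 0.09 ] base [0.658 0.087 0.   ]
hole xs [ 0.509  -0.0434  0.0232] 0.0007
hole s [ 0.5042 -0.1176  0.0287] 0.0001
hole m [ 0.4991 -0.1976  0.0348] 0.0001
hole l [ 0.4935 -0.2889  0.042 ] 0.0001
front [[0.479, -0.001], [0.433, -0.338]] -0.13749632679489654
railtop [[0.585, -0.021], [0.539, -0.348]] -0.13929632679489656
```

```bash
cat > cups.py <<'E'
from fit import *
def cups(im,c,seed,show=None):
    hsv=cv2.cvtColor(im,cv2.COLOR_BGR2HSV)
    blue=((hsv[...,0]>95)&(hsv[...,0]<130)&(hsv[...,1]>80)).astype(np.uint8)*255
    big=cv2.morphologyEx(blue,cv2.MORPH_OPEN,np.ones((5,5)))
    cs,_=cv2.findContours(big,cv2.RETR_EXTERNAL,cv2.CHAIN_APPROX_NONE)
    hull=cv2.convexHull(np.vstack([q for q in cs if cv2.contourArea(q)>100]))
    mat=np.zeros_like(blue); cv2.fillPoly(mat,[hull],255); mat=cv2.erode(mat,np.ones((5,5)))
    cup=cv2.bitwise_and(cv2.bitwise_not(blue),mat)
    if show: cv2.imwrite(show,cup)
    cs,_=cv2.findContours(cup,cv2.RETR_EXTERNAL,cv2.CHAIN_APPROX_NONE); out={}
    for k,p in seed.items():
        H,R,hz,g=DIM[k]
        q=[q for q in cs if cv2.pointPolygonTest(q,p,False)>0]
        if not q: print(k,"none"); continue
        comp=np.zeros_like(blue); cv2.fillPoly(comp,[q[0]],255)
        body=cv2.morphologyEx(comp,cv2.MORPH_OPEN,cv2.getStructuringElement(cv2.MORPH_ELLIPSE,(21,21)))
        b=max(cv2.findContours(body,cv2.RETR_EXTERNAL,cv2.CHAIN_APPROX_NONE)[0],key=cv2.contourArea)
        b=cv2.convexHull(b)[:,0]
        P=ray(c,b,H)[:,:2]; x,e=circ(P,R); xf,ef=circ(P)
        ys,xs=np.nonzero(comp); hp=ray(c,np.c_[xs,ys],hz+.003)[:,:2]; d=np.hypot(*(hp-x).T)
        v=hp[d>R+.006]-x; a=np.arctan2(*v.mean(0)[::-1])
        out[k]=(x,a)
        print(k,x.round(4),round(e,4),"free",xf.round(4),round(ef,4),"ang",round(a,3),"len",round(np.hypot(*v.T).max(),3),"grip",(x+g*np.array([np.cos(a),np.sin(a)])).round(4))
    return out
E
python3 - <<'E'
from cups import *
cups(cv2.imread("pics/w2.png"),dict(np.load("pics/w2.npz")),dict(xs=(269,60),m=(356,53),l=(264,177),s=(346,186)),"pics/mask.png")
E
```

```text
xs [0.4391 0.2846] 0.001 free [0.4388 0.2846 0.025 ] 0.0003 ang -1.692 len 0.079 grip [0.4321 0.227 ]
m [0.5401 0.2864] 0.0016 free [0.5406 0.2859 0.0374] 0.0006 ang -1.243 len 0.092 grip [0.5626 0.2202]
l none
s [0.5353 0.1241] 0.0123 free [0.5407 0.1151 0.0436] 0.002 ang -1.198 len 0.056 grip [0.5586 0.0645]
```

View pics/mask.png

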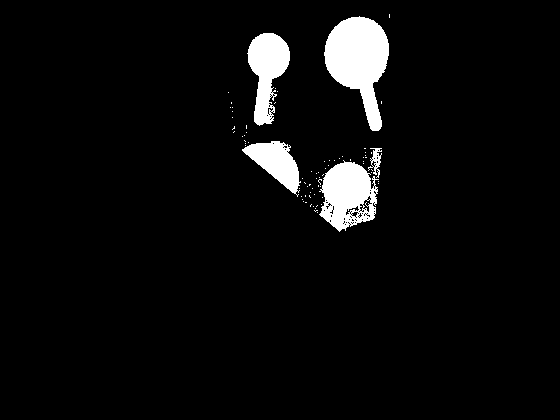

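xs and m segment cleanly. l and s are in shadow, so I'll switch to a colour ratio.

```bash
python3 - <<'E'
s=open('cups.py').read()
s=s.replace('''    blue=((hsv[...,0]>95)&(hsv[...,0]<130)&(hsv[...,1]>80)).astype(np.uint8)*255
''','''    f=cv2.medianBlur(im,3).astype(float); blue=(f[...,0]>1.35*f[...,2]+4).astype(np.uint8)*255
''')
open('cups.py','w').write(s)
E
python3 - <<'E'
from cups import *
im=cv2.imread("pics/w2.png"); im[242:]=(200,230,240); im[:,:215]=(200,230,240); im[:,405:]=(200,230,240)
cups(im,dict(np.load("pics/w2.npz")),dict(xs=(269,60),m=(356,53),l=(264,177),s=(346,186)),"pics/mask2.png")
E
```

```text
xs [0.4392 0.2848] 0.0008 free [0.4387 0.2848 0.0248] 0.0002 ang -1.741 len 0.079 grip [0.4293 0.2276]
m [0.5404 0.2863] 0.0012 free [0.5404 0.2862 0.0369] 0.0006 ang -1.247 len 0.092 grip [0.5627 0.22  ]cups.py:22: RuntimeWarning: Mean of empty slice.
  v=hp[d>R+.006]-x; a=np.arctan2(*v.mean(0)[::-1])
  ret = um.true_divide(
Traceback (most recent call last):
  File "cups.py", line 24, in cups
    print(k,x.round(4),round(e,4),"free",xf.round(4),round(ef,4),"ang",round(a,3),"len",round(np.hypot(*v.T).max(),3),"grip",(x+g*np.array([np.cos(a),np.sin(a)])).round(4))
                                                                                              ~~~~~~~~~~~~~~~~~~^^
ValueError: zero-size array to reduction operation maximum which has no identity
```

View pics/mask2.png

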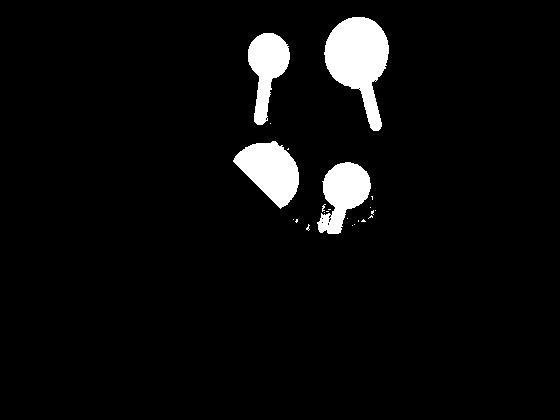

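```bash
python3 - <<'E'
s=open('cups.py').read()
a=s.index("    big="); b=s.index("    cup=cv2")
s=s[:a]+'''    mat=np.zeros_like(blue); cv2.fillPoly(mat,[np.array(poly)],255); mat=cv2.erode(mat,np.ones((3,3)))
'''+s[b:]
s=s.replace("seed,show=None","seed,poly,show=None")
s=s.replace("    if show","    cup=cv2.morphologyEx(cup,cv2.MORPH_OPEN,cv2.getStructuringElement(cv2.MORPH_ELLIPSE,(7,7)))\n    if show")
open('cups.py','w').write(s)
E
python3 - <<'E'
from cups import *
im=cv2.imread("pics/w2.png")
cups(im,dict(np.load("pics/w2.npz")),dict(xs=(269,60),m=(356,53),l=(264,177),s=(346,186)),[(222,3),(397,6),(376,237),(230,234)],"pics/mask2.png")
z=np.hstack([cv2.imread("pics/mask2.png")[0:250,215:405],im[0:250,215:405]]); cv2.imwrite("pics/z.png",cv2.resize(z,None,fx=2,fy=2))
E
```

```text
xs [0.4392 0.2848] 0.0008 free [0.4387 0.2848 0.0248] 0.0002 ang -1.745 len 0.079 grip [0.4292 0.2276]
m [0.5404 0.2863] 0.0011 free [0.5404 0.2862 0.0369] 0.0005 ang -1.247 len 0.091 grip [0.5627 0.22  ]
l [0.4302 0.1406] 0.0099 free [0.4239 0.1285 0.0548] 0.0066 ang -1.816 len 0.081 grip [0.4115 0.0659]
s [0.537 0.129] 0.0012 free [0.5373 0.129  0.0311] 0.0004 ang -1.894 len 0.069 grip [0.5167 0.0683]
```

View pics/z.png

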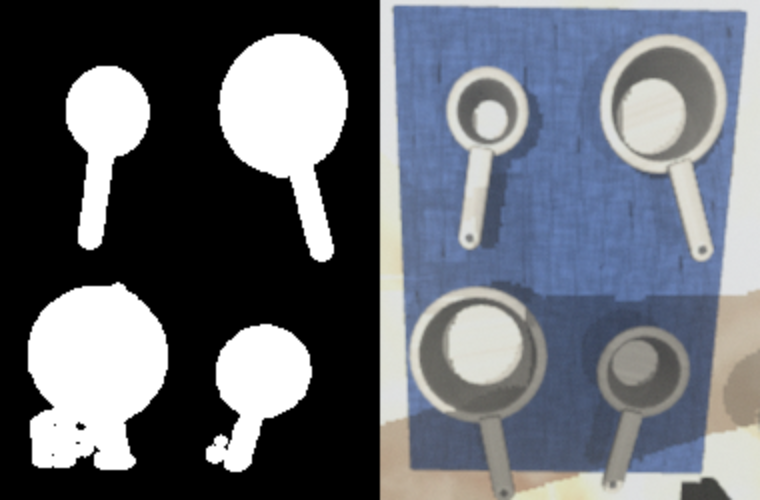

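The mask is good for xs, m and s, but shadow merges into l. For l I'll use the rim's extreme points from the crop, centre (264.5,177). Handle directions come from the handle-end holes: xs (259,119.5), m (376,125), l (276.5,246), s (331,242).

```bash
python3 - <<'E'
from fit import *
c=dict(np.load("pics/w2.npz"))
C=dict(xs=(.4390,.2848),m=(.5404,.2863),s=(.5372,.129))
px=np.array([(411,354),(547,354),(479,287),(479,422),(431,307),(526,307),(431,402),(526,402)],float); px=np.c_[215+(px[:,0]-380)/2,px[:,1]/2]
P=ray(c,px,.046)[:,:2]; print(circ(P),circ(P,.043)); C["l"]=circ(P,.043)[0]
tgt=dict(xs=(.509,-.0434),s=(.5042,-.1176),m=(.4991,-.1976),l=(.4935,-.2889)); psi=-.138
for k,p in dict(xs=(259,119.5),m=(376,125),l=(276.5,246),s=(331,242)).items():
    H,R,hz,g=DIM[k]; t=ray(c,p,hz+.003)[0,:2]; v=t-np.array(C[k]); a=np.arctan2(v[1],v[0])
    G=np.array(C[k])+g*np.array([np.cos(a),np.sin(a)])
    T=np.array(tgt[k])-g*np.array([np.cos(psi),np.sin(psi)])
    print(k,"ang",a.round(3),"holeDist",np.hypot(*v).round(4),"grip",G.round(4),"heading",(a+np.pi).round(3),"place",T.round(4),"turn",round(psi-(a+np.pi),3))
E
```

```text
(array([0.43198644, 0.14160626, 0.04275775]), np.float64(0.0003052656529337538)) (array([0.43197545, 0.14159015]), np.float64(0.0003286698796967956))
xs ang -1.747 holeDist 0.0732 grip [0.4288 0.2277] heading 1.394 place [ 0.4516 -0.0354] turn -1.532
m ang -1.239 holeDist 0.085 grip [0.5632 0.2201] heading 1.902 place [ 0.4298 -0.188 ] turn -2.04
l ang -1.416 holeDist 0.0913 grip [0.4439 0.0655] heading 1.726 place [ 0.4172 -0.2783] turn -1.864
s ang -1.794 holeDist 0.0788 grip [0.5231 0.0666] heading 1.348 place [ 0.4408 -0.1088] turn -1.486
```

```bash
cat > go.py <<'E'
import sys, numpy as np
from bench import monitor
from scipy.spatial.transform import Rotation as R
def go(x,y,z,h):
    s=monitor.get_state(); M=R.from_rotvec(s["tool_rot"]).as_matrix()
    hc=np.arctan2(M[1,0],M[0,0]); d=(np.array([x,y,z])-s["position"])@M*100
    r=-((h-hc+np.pi)%(2*np.pi)-np.pi)
    print("slide",d.round(2),"roll",round(r,3),"now",s["position"].round(4),"h",round(hc,3),"t",s["time"],"tilt",M[:,2].round(3))
if __name__=="__main__": go(*map(float,sys.argv[1:5]))
E
python3 go.py .4439 .0655 .031 1.726
```

```text
slide [-7.44 -1.61 24.15] roll -0.159 now [0.4603 0.1398 0.2725] h 1.567 t 3.1 tilt [-0. -0. -1.]
```

move_arm([
  [-2, -0.4, 4.5],
  [-4, -0.8, 9],
  [-6, -1.2, 13],
  [-7.4, -1.6, 17],
  [-7.4, -1.6, 18],
  [-7.4, -1.6, 18],
  [-7.4, -1.6, 20],
  [-7.4, -1.6, 22],
  [-7.4, -1.6, 23.2],
  [-7.4, -1.6, 24.1],
  [-7.4, -1.6, 24.1],
  [-7.4, -1.6, 24.1],
], roll=[-0.08, -0.16, -0.16, -0.16, -0.16, -0.16, -0.16, -0.16, -0.16, -0.16, -0.16, -0.16], gripper=4)

```text
time: 4.3
position: [0.4448, 0.0665, 0.0323]
tool_rot: [2.038, 2.39, 0.001]
ft_force: [0.2, 1.4, 1.1]
grip_width: 0.46
grip_force: 0.0
```

```bash
python3 - <<'E'
from h import *
im=cams.get_image("wrist"); cv2.imwrite("pics/w3.png",im[:,:,::-1])
E
python3 go.py .4439 .0655 .031 1.726
```

```text
slide [-0.07 -0.12  0.14] roll 0.003 now [0.4449 0.0663 0.0324] h 1.729 t 4.35 tilt [ 0.001 -0.    -1.   ]
```

View pics/w3.png

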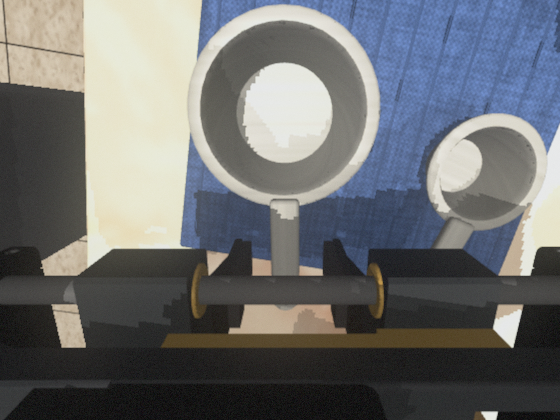

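The handle is centred between the fingers (285 against 245–327). Closing and lifting.

move_arm([
  [0, 0, 0],
  [0, 0, 0],
  [0, 0, 0],
  [0, 0, 0],
  [0, 0, 0],
  [0, 0, -1],
  [0, 0, -2],
  [0, 0, -4],
  [0, 0, -6],
  [0, 0, -8],
  [0, 0, -10],
  [0, 0, -10],
  [0, 0, -10],
], roll=[0, 0, 0, 0, 0, 0, 0, 0, 0, 0, 0, 0, 0], gripper=0, squeeze=50)

```text
time: 5.65
position: [0.4443, 0.066, 0.1319]
tool_rot: [2.038, 2.389, 0.0]
ft_force: [-0.3, 0.4, -1.3]
grip_width: 0.151
grip_force: 50.0
```

```bash
python3 - <<'E'
from h import *
c=cams.get_calibration("wrist"); im=cams.get_image("wrist"); cv2.imwrite("pics/w4.png",im[:,:,::-1]); np.savez("pics/w4.npz",**c)
E
python3 go.py .4172 -.2783 .131 -.138
```

```text
slide [-3.358e+01 -8.030e+00  3.000e-02] roll 1.867 now [0.4436 0.0659 0.1311] h 1.729 t 5.7 tilt [-0. -0. -1.]
```

View pics/w4.png

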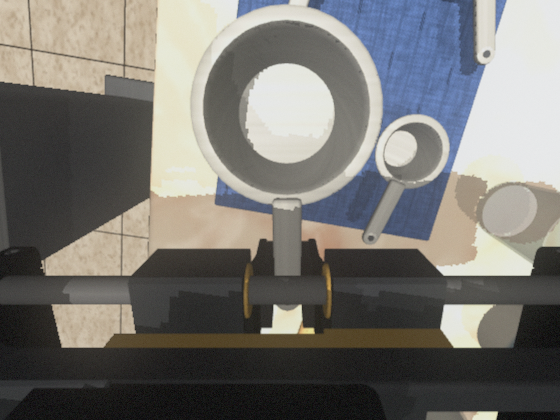

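```bash
cat > rel.py <<'E'
import sys
from fit import *
from scipy.spatial.transform import Rotation as Ro
def rel(npz,px,zr,pos,rot,r):
    P=ray(dict(np.load(npz)),px,pos[2]+zr)
    x,e=circ(P[:,:2]); xr,er=circ(P[:,:2],r)
    M=Ro.from_rotvec(rot).as_matrix(); print("rim fit",x.round(4),e.round(5)); return M.T@(np.r_[xr,pos[2]+zr]-pos)
E
python3 - <<'E'
from rel import *
s=monitor.get_state()
print(rel("pics/w4.npz",[(191,106),(383,106),(287,5.5),(287,206)],.0137,s["position"],s["tool_rot"],.043).round(4))
E
```

```text
rim fit [0.4321 0.1423 0.0436] 5e-05
[ 0.0773  0.0006 -0.0137]
```

move_arm([
  [-1, -0.2, 0],
  [-3, -0.7, 0],
  [-6, -1.4, 0],
  [-9, -2.1, 0],
  [-12, -2.8, 0],
  [-15, -3.6, 0],
  [-18, -4.3, 0],
  [-21, -5, 0],
  [-24, -5.8, 0],
  [-27, -6.5, 0],
  [-29.5, -7.1, 0],
  [-31.5, -7.6, 0],
  [-32.8, -7.9, 0],
  [-33.5, -8.05, 0],
  [-33.5, -8.05, 0],
  [-33.5, -8.05, 0],
  [-33.5, -8.05, 0],
], roll=[0.05, 0.15, 0.29, 0.43, 0.57, 0.71, 0.85, 0.99, 1.13, 1.27, 1.41, 1.55, 1.68, 1.78, 1.84, 1.867, 1.867])

```text
time: 7.4
position: [0.4165, -0.2773, 0.1307]
tool_rot: [-3.133, 0.218, 0.003]
ft_force: [-0.1, -0.6, -0.4]
grip_width: 0.149
grip_force: 50.0
```

```bash
python3 - <<'E'
from h import *
c=cams.get_calibration("wrist"); im=cams.get_image("wrist"); cv2.imwrite("pics/w5.png",im[:,:,::-1]); np.savez("pics/w5.npz",**c)
E
python3 go.py .4169 -.2777 .0523 -.138
```

```text
slide [0.03 0.05 7.86] roll 0.0 now [ 0.4168 -0.2772  0.1309] h -0.138 t 7.45 tilt [-0.001  0.001 -1.   ]
```

View pics/w5.png

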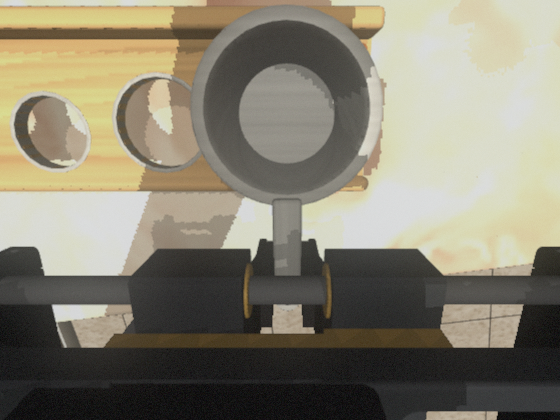

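The rack edges are square in view and the cup sits over the large hole. Lowering.

move_arm([
  [0, 0, 1],
  [0, 0, 2.5],
  [0, 0.05, 4],
  [0, 0.05, 5],
  [0, 0.05, 5.8],
  [0, 0.05, 6.4],
  [0, 0.05, 6.9],
  [0, 0.05, 7.2],
  [0, 0.05, 7.4],
  [0, 0.05, 7.5],
  [0, 0.05, 7.5],
], roll=[0, 0, 0, 0, 0, 0, 0, 0, 0, 0, 0])

```text
time: 8.55
position: [0.4173, -0.278, 0.0567]
tool_rot: [3.134, -0.217, 0.0]
ft_force: [0.7, -0.2, -0.7]
grip_width: 0.152
grip_force: 50.0
```

```bash
python3 go.py .4169 -.2777 .0523 -.138
```

```text
slide [-0.05 -0.02  0.44] roll -0.0 now [ 0.4173 -0.278   0.0567] h -0.138 t 8.55 tilt [ 0. -0. -1.]
```

move_arm([
  [0, 0, 0.2],
  [0, 0, 0.4],
  [0, 0, 0.4],
], roll=[0, 0, 0])

```text
time: 8.85
position: [0.417, -0.2778, 0.0523]
tool_rot: [-3.134, 0.217, 0.001]
ft_force: [-0.3, 0.7, -1.4]
grip_width: 0.147
grip_force: 50.0
```

move_arm([
  [0, 0, 0],
  [0, 0, 0],
  [0, 0, 0],
  [0, 0, -1],
  [0, 0, -3],
  [0, 0, -6],
  [0, 0, -10],
  [0, 0, -14],
  [0, 0, -15],
  [0, 0, -15],
  [0, 0, -15],
], roll=[0, 0, 0, 0, 0, 0, 0, 0, 0, 0, 0], gripper=3)

```text
time: 9.95
position: [0.4167, -0.2776, 0.2018]
tool_rot: [-3.134, 0.217, 0.002]
ft_force: [0.2, -0.3, -0.6]
grip_width: 0.347
grip_force: 0.0
```

```bash
python3 - <<'E'
from h import *
c=cams.get_calibration("wrist"); im=cams.get_image("wrist"); cv2.imwrite("pics/w6.png",im[:,:,::-1]); np.savez("pics/w6.npz",**c)
E
python3 go.py .5632 .2201 .029 1.902; python3 go.py .5231 .0666 .024 1.348;python3 go.py .4288 .2277 .014 1.394
```

```text
slide [  7.75 -51.27  17.24] roll -2.04 now [ 0.4163 -0.2773  0.201 ] h -0.138 t 10.0 tilt [-0.002  0.002 -1.   ]
slide [  5.89 -35.52  17.73] roll -1.486 now [ 0.4163 -0.2773  0.201 ] h -0.138 t 10.0 tilt [-0.002  0.002 -1.   ]
slide [ -5.67 -50.17  18.77] roll -1.532 now [ 0.4163 -0.2773  0.201 ] h -0.138 t 10.0 tilt [-0.002  0.002 -1.   ]
```

View pics/w6.png

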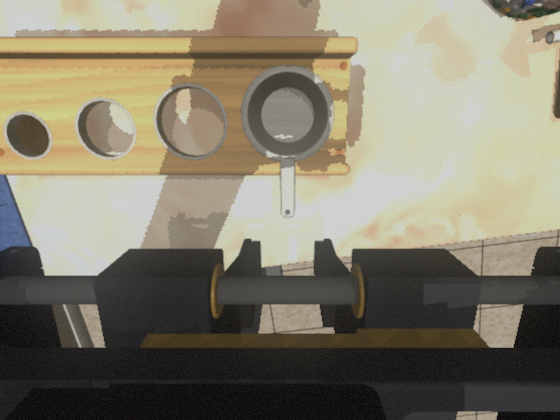

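Cup l hangs with its handle over the front edge: the rim is round at (287,113) and the handle end is at (288,213). Next is cup m.

move_arm([
  [0.5, -3, 1],
  [1.1, -7, 3],
  [1.7, -11, 5],
  [2.3, -15, 7],
  [2.9, -19, 8],
  [3.5, -23, 8],
  [4.1, -27, 8],
  [4.7, -31, 8],
  [5.3, -35, 8],
  [5.9, -39, 8],
  [6.5, -43, 8],
  [7.1, -47, 8],
  [7.5, -50, 8],
  [7.75, -51.3, 8],
  [7.75, -51.3, 8],
  [7.75, -51.3, 8],
  [7.75, -51.3, 8],
], roll=[-0.14, -0.28, -0.42, -0.56, -0.7, -0.84, -0.98, -1.12, -1.26, -1.4, -1.54, -1.68, -1.82, -1.96, -2.04, -2.04, -2.04], gripper=4)

```text
time: 11.7
position: [0.5638, 0.2189, 0.121]
tool_rot: [-1.827, -2.554, 0.003]
ft_force: [0.5, -0.9, -0.5]
grip_width: 0.461
grip_force: 0.0
```

```bash
python3 go.py .5632 .2201 .029 1.902
python3 - <<'E'
from h import *
c=cams.get_calibration("wrist"); im=cams.get_image("wrist"); cv2.imwrite("pics/w7.png",im[:,:,::-1]); np.savez("pics/w7.npz",**c)
f=cv2.medianBlur(im,3).astype(float); m=(f[...,2]<1.3*f[...,0])   # non-blue
print(proj(c,[[.5632,.2201,.044],[.5404,.2863,.04]]))
for r in (170,200,215,228,236):
    x=np.flatnonzero(np.diff(m[r].astype(int))); print(r,x[(x>200)&(x<380)])
E
```

```text
slide [0.13 0.01 9.2 ] roll -0.002 now [0.5638 0.2189 0.121 ] h 1.9 t 11.7 tilt [-0.003 -0.001 -1.   ]
[[286.99706179 214.09006663]
 [286.74720685 123.4190464 ]]
170 [272 301 334]
200 [276 294 321]
215 [276 294 315]
228 [276 294 310]
236 [278 292 306]
```

move_arm([
  [0.1, -0.1, 1],
  [0.1, -0.1, 3.5],
  [0.1, -0.1, 6],
  [0.1, -0.1, 8],
  [0.1, -0.1, 9],
  [0.1, -0.1, 9.2],
  [0.1, -0.1, 9.2],
], roll=[0, 0, 0, 0, 0, 0, 0])

```text
time: 12.45
position: [0.5635, 0.2203, 0.0307]
tool_rot: [1.825, 2.557, 0.0]
ft_force: [0.0, 0.4, 0.3]
grip_width: 0.456
grip_force: 0.0
```

move_arm([
  [0, 0, 0],
  [0, 0, 0],
  [0, 0, 0],
  [0, 0, 0],
  [0, 0, 0],
  [0, 0, -1],
  [0, 0, -2],
  [0, 0, -4],
  [0, 0, -6],
  [0, 0, -8],
  [0, 0, -10],
  [0, 0, -10],
  [0, 0, -10],
], roll=[0, 0, 0, 0, 0, 0, 0, 0, 0, 0, 0, 0, 0], gripper=0, squeeze=50)

```text
time: 13.75
position: [0.5636, 0.2202, 0.131]
tool_rot: [1.825, 2.556, 0.001]
ft_force: [-0.0, -0.3, -1.4]
grip_width: 0.15
grip_force: 50.0
```

```bash
cat > held.py <<'E'
import sys
from rel import *
k=sys.argv[1]; zr=float(sys.argv[2]); H,R,hz,g=DIM[k]
s=monitor.get_state(); c=cams.get_calibration("wrist"); im=cams.get_image("wrist"); cv2.imwrite(f"pics/held_{k}.png",im[:,:,::-1]); np.savez(f"pics/held_{k}.npz",**c)
M=Ro.from_rotvec(s["tool_rot"]).as_matrix()
# rim seek: radial search of the strongest bright-to-other edge near the expected rim ring
g0=cv2.GaussianBlur(im,(3,3),0).astype(float); pts=[]; q=[]
for a in np.arange(0,2*np.pi,np.pi/36):
    if abs((a-np.pi+np.pi)%(2*np.pi)-np.pi)<.45: continue   # handle lies at a=pi
    rr=np.arange(R-.007,R+.0075,.0005)
    X=s["position"]+(M@np.c_[g+rr*np.cos(a),rr*np.sin(a),np.full(len(rr),-zr)].T).T
    p=proj(c,X); 
    if p[:,0].min()<3 or p[:,0].max()>556 or p[:,1].min()<3 or p[:,1].max()>240: continue
    v=np.array([cv2.remap(g0[...,j].astype(np.float32),p[:,:1].astype(np.float32),p[:,1:].astype(np.float32),1).ravel() for j in range(3)])
    d=np.abs(v[:,4:]-v[:,:-4]).sum(0); i=d.argmax()
    if d[i]>60: q.append((g+rr[i+2]*np.cos(a),rr[i+2]*np.sin(a)))
q=np.array(q); x,e=circ(q,R); xf,ef=circ(q)
print(k,"axis in tool",x.round(4),"n",len(q),"err",e.round(4),"free",xf.round(4),"nominal",g)
E
python3 held.py m .0102; python3 go.py .4298 -.188 .129 -.138
```

```text
m axis in tool [ 0.0638 -0.0008] n 61 err 0.0042 free [ 0.07   -0.0005  0.0304] nominal 0.07
slide [-34.24 -25.86   0.14] roll 2.04 now [0.5631 0.2199 0.1301] h 1.902 t 13.8 tilt [-0.    -0.001 -1.   ]
```

move_arm([
  [-1, -0.8, 0],
  [-3, -2.3, 0],
  [-5.5, -4.2, 0],
  [-8, -6, 0],
  [-10.5, -7.9, 0],
  [-13, -9.8, 0],
  [-15.5, -11.7, 0],
  [-18, -13.6, 0],
  [-20.5, -15.5, 0],
  [-23, -17.4, 0],
  [-25.5, -19.3, 0],
  [-28, -21.2, 0],
  [-30.5, -23, 0],
  [-32.5, -24.5, 0],
  [-33.6, -25.4, 0],
  [-34.2, -25.85, 0],
  [-34.2, -25.85, 0],
  [-34.2, -25.85, 0],
  [-34.2, -25.85, 0],
], roll=[0.05, 0.15, 0.29, 0.43, 0.57, 0.71, 0.85, 0.99, 1.13, 1.27, 1.41, 1.55, 1.69, 1.82, 1.93, 2.01, 2.04, 2.04, 2.04])

```text
time: 15.7
position: [0.4299, -0.1866, 0.1302]
tool_rot: [-3.134, 0.214, 0.001]
ft_force: [0.3, -1.2, -0.4]
grip_width: 0.151
grip_force: 50.0
```

```bash
python3 go.py .4298 -.188 .0562 -.138
```

```text
slide [0.02 0.14 7.4 ] roll 0.001 now [ 0.4299 -0.1866  0.1302] h -0.137 t 15.7 tilt [-0.  0. -1.]
```

move_arm([
  [0, 0.1, 1],
  [0, 0.15, 2.5],
  [0, 0.15, 4],
  [0, 0.15, 5],
  [0, 0.15, 5.8],
  [0, 0.15, 6.4],
  [0, 0.15, 6.8],
  [0, 0.15, 7.1],
  [0, 0.15, 7.3],
  [0, 0.15, 7.4],
  [0, 0.15, 7.4],
], roll=[0, 0, 0, 0, 0, 0, 0, 0, 0, 0, 0])

```text
time: 16.8
position: [0.43, -0.1889, 0.0567]
tool_rot: [3.134, -0.217, 0.0]
ft_force: [0.1, -0.2, -1.2]
grip_width: 0.147
grip_force: 50.0
```

```bash
python3 go.py .4298 -.188 .0562 -.138
```

```text
slide [-0.03 -0.08  0.05] roll -0.0 now [ 0.43   -0.1889  0.0567] h -0.138 t 16.8 tilt [ 0. -0. -1.]
```

Almost no contact force at the seated height. Releasing and going up.

move_arm([
  [0, 0, 0],
  [0, 0, 0],
  [0, 0, 0],
  [0, 0, -1],
  [0, 0, -3],
  [0, 0, -6],
  [0, 0, -9],
  [0, 0, -9],
  [0, 0, -9],
], roll=[0, 0, 0, 0, 0, 0, 0, 0, 0], gripper=3)

```text
time: 17.7
position: [0.4304, -0.1891, 0.1477]
tool_rot: [3.133, -0.217, 0.003]
ft_force: [0.2, 0.4, 0.4]
grip_width: 0.343
grip_force: 0.0
```

```bash
python3 - <<'E'
from h import *
c=cams.get_calibration("wrist"); im=cams.get_image("wrist"); cv2.imwrite("pics/w8.png",im[:,:,::-1]); np.savez("pics/w8.npz",**c)
E
python3 go.py .5231 .0666 .12 1.348
```

```text
slide [  5.74 -26.58   2.65] roll -1.486 now [ 0.4296 -0.1887  0.1466] h -0.138 t 17.75 tilt [-0. -0. -1.]
```

View pics/w8.png

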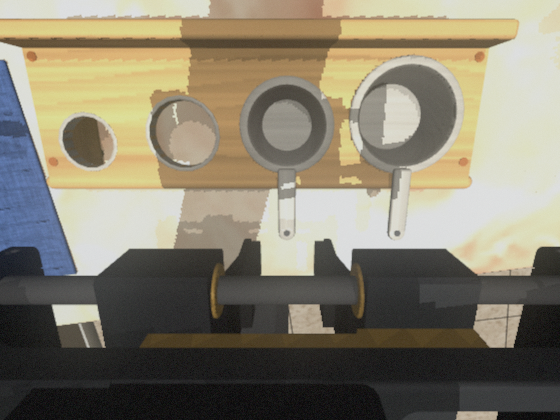

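Cups m (287,125) and l (407,113) both sit flat, with handles out the front. Next is cup s.

move_arm([
  [0.5, -2, 0],
  [1.1, -5, 1],
  [1.8, -8.5, 2],
  [2.6, -12, 2.65],
  [3.4, -15.5, 2.65],
  [4.1, -19, 2.65],
  [4.8, -22.5, 2.65],
  [5.4, -25, 2.65],
  [5.74, -26.6, 2.65],
  [5.74, -26.6, 2.65],
  [5.74, -26.6, 2.65],
  [5.74, -26.6, 2.65],
  [5.74, -26.6, 2.65],
], roll=[-0.14, -0.28, -0.42, -0.56, -0.7, -0.84, -0.98, -1.12, -1.26, -1.4, -1.486, -1.486, -1.486], gripper=4)

```text
time: 19.05
position: [0.5227, 0.0666, 0.1191]
tool_rot: [-2.456, -1.957, 0.002]
ft_force: [-0.2, 0.5, -0.3]
grip_width: 0.459
grip_force: 0.0
```

```bash
python3 go.py .5231 .0666 .024 1.348
python3 - <<'E'
from h import *
c=cams.get_calibration("wrist"); im=cams.get_image("wrist"); cv2.imwrite("pics/w9.png",im[:,:,::-1]); np.savez("pics/w9.npz",**c)
print(proj(c,[[.5231,.0666,.039],[.5372,.129,.035]]))
f=cv2.GaussianBlur(im,(3,3),0).astype(float); m=(f[...,2]<1.35*f[...,0]+4)
for r in (165,175,185,195,205,215,225,235):
    x=np.flatnonzero(np.diff(m[r].astype(int))); print(r,x[(x>220)&(x<360)], im[r,262:312:5].mean(1).astype(int))
E
```

```text
slide [0.01 0.06 9.51] roll -0.002 now [0.5227 0.0666 0.1191] h 1.346 t 19.05 tilt [-0.002  0.    -1.   ]
[[287.84660555 214.37920473]
 [287.65073595 133.12375454]]
165 [263 311 322 326 345 347 355] [ 77 110 116 121 120 116 121 116 132 107]
175 [276 297 301 302 323 324 356] [ 79  73  84  84 122 122 118  78  74  79]
185 [276 296 304 305 306 307 310 311 319 323 358] [ 75  75  85  81 120 121 117  75  76  75]
195 [276 296 311 312 323 324 350 351 353 354 355 356 357] [ 83  85  80  80 119 121 119  81  79  82]
205 [276 296 305 306 310 316 317 324 348 349] [ 81  78  80  85 119 121 117  79  82  85]
215 [273 296 319] [ 89  94  84  80 119 122 116  91  93  85]
225 [269] [ 99  97  94 114 121 121 118 172 171 176]
235 [223] [157 158 159 162 126 124 127 173 175 175]
```

move_arm([
  [0, 0, 1],
  [0, 0, 3.5],
  [0, 0, 6],
  [0, 0, 8],
  [0, 0, 9],
  [0, 0, 9.5],
  [0, 0, 9.5],
], roll=[0, 0, 0, 0, 0, 0, 0])

```text
time: 19.8
position: [0.5232, 0.0669, 0.0247]
tool_rot: [-2.455, -1.96, 0.001]
ft_force: [-0.4, -0.0, 0.4]
grip_width: 0.461
grip_force: 0.0
```

move_arm([
  [0, 0, 0],
  [0, 0, 0],
  [0, 0, 0],
  [0, 0, 0],
  [0, 0, 0],
  [0, 0, -1],
  [0, 0, -2],
  [0, 0, -4],
  [0, 0, -6],
  [0, 0, -8],
  [0, 0, -10],
  [0, 0, -10],
  [0, 0, -10],
], roll=[0, 0, 0, 0, 0, 0, 0, 0, 0, 0, 0, 0, 0], gripper=0, squeeze=50)

```text
time: 21.1
position: [0.5236, 0.0667, 0.1255]
tool_rot: [2.454, 1.96, 0.001]
ft_force: [1.0, -0.2, -1.5]
grip_width: 0.148
grip_force: 50.0
```

```bash
python3 held.py s .0102; python3 go.py .4408 -.1088 .124 -.138
```

```text
s axis in tool [0.0596 0.0031] n 61 err 0.0031 free [0.0626 0.002  0.0267] nominal 0.064
slide [-18.92  -4.13   0.08] roll 1.486 now [0.5229 0.0666 0.1247] h 1.348 t 21.15 tilt [-0.    -0.001 -1.   ]
```

```bash
cat > ring.py <<'E'
import sys
from rel import *
# find the circle (known outer radius) that collects the most edge strength: refine from nominal by repeated narrow edge picks
k=sys.argv[1]; zr=float(sys.argv[2]); H,R,hz,g=DIM[k]
s=monitor.get_state(); c=dict(np.load(f"pics/held_{k}.npz")); im=cv2.imread(f"pics/held_{k}.png")
M=Ro.from_rotvec(s["tool_rot"]).as_matrix()
lab=cv2.cvtColor(cv2.GaussianBlur(im,(3,3),0),cv2.COLOR_BGR2LAB).astype(np.float32)
for R0,lo,hi in ((R,-.003,.004),):
    x=np.array([g,0.])
    for it in range(6):
        q=[]
        for a in np.arange(.5-np.pi,np.pi-.5,np.pi/60):
            rr=np.arange(R0+lo,R0+hi,.0003)
            X=s["position"]+(M@np.c_[x[0]+rr*np.cos(a),x[1]+rr*np.sin(a),np.full(len(rr),-zr)].T).T
            p=proj(c,X).astype(np.float32)
            if p[:,1].min()<3 or p[:,1].max()>240: continue
            v=cv2.remap(lab,p[:,:1],p[:,1:],1)[:,0]
            d=np.linalg.norm(v[3:]-v[:-3],axis=1); i=d.argmax()
            if d[i]>8: q.append((a,*(x+rr[i+1]*np.array([np.cos(a),np.sin(a)]))))
        q=np.array(q); x,e=circ(q[:,1:],R0)
    xf,ef=circ(q[:,1:]); print(k,x.round(4),"n",len(q),e.round(5),"free",xf.round(4),ef.round(5))
    d=np.hypot(*(q[:,1:]-x).T)-R0; print(np.c_[q[:,0],d*1e3][::5].round(1).tolist())
E
python3 ring.py s .0102; python3 - <<'E'
import cv2
im=cv2.imread("pics/held_s.png"); cv2.imwrite("pics/hs.png",cv2.resize(im[20:330,180:400],None,fx=1.9,fy=1.9))
E
```

```text
s [ 0.0645 -0.0002] n 101 0.00024 free [ 0.0645 -0.0002  0.0301] 0.00024
[[-2.6, 0.3], [-2.4, 0.3], [-2.1, 0.3], [-1.9, 0.3], [-1.6, -0.0], [-1.3, -0.0], [-1.1, -0.0], [-0.8, 0.0], [-0.5, 0.0], [-0.3, 0.0], [-0.0, 0.3], [0.2, 0.0], [0.5, 0.0], [0.8, 0.3], [1.0, 0.3], [1.3, -0.3], [1.5, 0.0], [1.8, 0.3], [2.1, 0.3], [2.3, -2.7], [2.6, 0.3]]
```

The ring fit is clean at (64.5, -0.2) mm. Moving to hole s.

move_arm([
  [-0.7, -0.2, 0],
  [-2, -0.4, 0],
  [-4, -0.9, 0],
  [-6, -1.3, 0],
  [-8, -1.8, 0],
  [-10, -2.2, 0],
  [-12, -2.7, 0],
  [-14, -3.1, 0],
  [-16, -3.6, 0],
  [-17.5, -3.9, 0],
  [-18.5, -4.1, 0],
  [-18.9, -4.2, 0],
  [-18.9, -4.2, 0],
  [-18.9, -4.2, 0],
  [-18.9, -4.2, 0],
  [-18.9, -4.2, 0],
], roll=[0.04, 0.12, 0.24, 0.38, 0.52, 0.66, 0.8, 0.94, 1.08, 1.2, 1.31, 1.4, 1.46, 1.486, 1.486, 1.486])

```text
time: 22.75
position: [0.4403, -0.1081, 0.1247]
tool_rot: [-3.134, 0.216, 0.001]
ft_force: [0.6, 0.3, -2.0]
grip_width: 0.144
grip_force: 50.0
```

```bash
python3 go.py .4403 -.1087 .0553 -.138
```

```text
slide [0.01 0.06 6.94] roll 0.001 now [ 0.4403 -0.1081  0.1247] h -0.137 t 22.75 tilt [-0.001  0.    -1.   ]
```

move_arm([
  [0, 0.05, 1],
  [0, 0.05, 2.5],
  [0, 0.05, 3.8],
  [0, 0.05, 4.8],
  [0, 0.05, 5.5],
  [0, 0.05, 6.1],
  [0, 0.05, 6.5],
  [0, 0.05, 6.75],
  [0, 0.05, 6.9],
  [0, 0.05, 6.95],
  [0, 0.05, 6.95],
], roll=[0, 0, 0, 0, 0, 0, 0, 0, 0, 0, 0])

```text
time: 23.85
position: [0.4407, -0.1088, 0.0557]
tool_rot: [3.134, -0.217, 0.001]
ft_force: [0.0, 1.0, -1.5]
grip_width: 0.151
grip_force: 50.0
```

```bash
python3 go.py .4403 -.1087 .0553 -.138
```

```text
slide [-0.04 -0.    0.04] roll -0.0 now [ 0.4407 -0.1088  0.0557] h -0.138 t 23.85 tilt [ 0. -0. -1.]
```

Release, then cup xs.

move_arm([
  [0, 0, 0],
  [0, 0, 0],
  [0, 0, 0],
  [0, 0, -1],
  [0, 0, -3],
  [0, 0, -6],
  [0, 0, -7],
  [0, 0, -7],
], roll=[0, 0, 0, 0, 0, 0, 0, 0], gripper=3)

```text
time: 24.65
position: [0.442, -0.1092, 0.1275]
tool_rot: [3.132, -0.217, 0.006]
ft_force: [-0.1, -0.2, -0.3]
grip_width: 0.338
grip_force: 0.0
```

```bash
python3 go.py .4288 .2277 .11 1.394
```

```text
slide [ -5.96 -33.19   1.67] roll -1.532 now [ 0.442  -0.1092  0.1275] h -0.138 t 24.65 tilt [ 0.004 -0.002 -1.   ]
```

move_arm([
  [-0.3, -2, 0],
  [-0.9, -5, 0.5],
  [-1.6, -9, 1],
  [-2.3, -13, 1.6],
  [-3, -17, 1.6],
  [-3.7, -21, 1.6],
  [-4.4, -25, 1.6],
  [-5.1, -28.5, 1.6],
  [-5.6, -31.5, 1.6],
  [-5.95, -33.2, 1.6],
  [-5.95, -33.2, 1.6],
  [-5.95, -33.2, 1.6],
  [-5.95, -33.2, 1.6],
  [-5.95, -33.2, 1.6],
], roll=[-0.14, -0.28, -0.42, -0.56, -0.7, -0.84, -0.98, -1.12, -1.26, -1.4, -1.5, -1.532, -1.532, -1.532], gripper=4)

```text
time: 26.05
position: [0.4268, 0.2279, 0.1087]
tool_rot: [-2.41, -2.015, 0.002]
ft_force: [-0.0, -0.4, -0.6]
grip_width: 0.462
grip_force: 0.0
```

```bash
python3 go.py .4288 .2277 .016 1.394
python3 - <<'E'
from h import *
c=cams.get_calibration("wrist"); im=cams.get_image("wrist"); cv2.imwrite("pics/w10.png",im[:,:,::-1]); np.savez("pics/w10.npz",**c)
print(proj(c,[[.4288,.2277,.034],[.439,.2848,.03]]))
f=cv2.GaussianBlur(im,(3,3),0).astype(float); m=(f[...,2]<1.35*f[...,0]+4)
for r in (175,190,205,220,235):
    x=np.flatnonzero(np.diff(m[r].astype(int))); print(r,x[(x>220)&(x<360)])
E
```

```text
slide [0.02 0.21 9.27] roll -0.001 now [0.4268 0.2279 0.1087] h 1.393 t 26.05 tilt [-0.001 -0.    -1.   ]
[[289.76827535 216.34973649]
 [289.81969186 141.53168124]]
175 [227 254 259 279 300]
190 [230 248 254 255 258 259 261 279 300]
205 [233 248 256 257 258 279 299]
220 [236 280 299]
235 [240 281 299]
```

Handle centred at 289.5, as predicted. Descending with a 0.2 cm y correction.

move_arm([
  [0, 0.2, 1],
  [0, 0.2, 3.5],
  [0, 0.2, 6],
  [0, 0.2, 8],
  [0, 0.2, 9],
  [0, 0.2, 9.3],
  [0, 0.2, 9.3],
], roll=[0, 0, 0, 0, 0, 0, 0])

```text
time: 26.8
position: [0.4293, 0.2281, 0.0165]
tool_rot: [-2.409, -2.016, 0.0]
ft_force: [-0.4, -1.2, -0.1]
grip_width: 0.458
grip_force: 0.0
```

move_arm([
  [0, 0, 0],
  [0, 0, 0],
  [0, 0, 0],
  [0, 0, 0],
  [0, 0, 0],
  [0, 0, -1],
  [0, 0, -2],
  [0, 0, -4],
  [0, 0, -6],
  [0, 0, -8],
  [0, 0, -10],
  [0, 0, -10],
  [0, 0, -10],
], roll=[0, 0, 0, 0, 0, 0, 0, 0, 0, 0, 0, 0, 0], gripper=0, squeeze=50)

```text
time: 28.1
position: [0.4296, 0.2278, 0.1169]
tool_rot: [2.408, 2.015, 0.001]
ft_force: [0.3, 0.7, -1.2]
grip_width: 0.148
grip_force: 50.0
```

```bash
python3 held.py xs .013; python3 ring.py xs .013; python3 go.py .4516 -.0354 .116 -.138
```

```text
xs axis in tool [0.0538 0.0041] n 61 err 0.0024 free [0.0568 0.0028 0.0211] nominal 0.058
xs [ 0.0578 -0.0001] n 101 0.00033 free [ 0.0576 -0.0001  0.0243] 0.00021
[[-2.6, 0.6], [-2.4, -1.5], [-2.1, 0.6], [-1.9, 0.6], [-1.6, 0.3], [-1.3, 0.3], [-1.1, 0.3], [-0.8, 0.3], [-0.5, -0.0], [-0.3, -0.0], [-0.0, 0.0], [0.2, 0.0], [0.5, 0.0], [0.8, 0.0], [1.0, 0.3], [1.3, 0.3], [1.5, 0.3], [1.8, 0.3], [2.1, 0.3], [2.3, 0.6], [2.6, 0.6]]
slide [-25.48   6.86   0.04] roll 1.532 now [0.429  0.2275 0.1162] h 1.394 t 28.15 tilt [-0.    -0.001 -1.   ]
```

move_arm([
  [-0.7, 0.2, 0],
  [-2, 0.5, 0],
  [-4, 1.1, 0],
  [-6.5, 1.75, 0],
  [-9, 2.4, 0],
  [-11.5, 3.1, 0],
  [-14, 3.8, 0],
  [-16.5, 4.4, 0],
  [-19, 5.1, 0],
  [-21.5, 5.8, 0],
  [-23.5, 6.3, 0],
  [-24.8, 6.7, 0],
  [-25.5, 6.85, 0],
  [-25.5, 6.85, 0],
  [-25.5, 6.85, 0],
  [-25.5, 6.85, 0],
], roll=[0.04, 0.12, 0.24, 0.38, 0.52, 0.66, 0.8, 0.94, 1.08, 1.2, 1.31, 1.42, 1.49, 1.532, 1.532, 1.532])

```text
time: 29.75
position: [0.4512, -0.0352, 0.1159]
tool_rot: [-3.134, 0.217, 0.002]
ft_force: [0.4, 0.6, -0.8]
grip_width: 0.151
grip_force: 50.0
```

```bash
python3 go.py .4517 -.0354 .0523 -.138
```

```text
slide [0.06 0.02 6.36] roll 0.0 now [ 0.4512 -0.0352  0.1159] h -0.138 t 29.75 tilt [-0.001  0.    -1.   ]
```

move_arm([
  [0.05, 0, 1],
  [0.05, 0, 2.2],
  [0.05, 0, 3.4],
  [0.05, 0, 4.4],
  [0.05, 0, 5.1],
  [0.05, 0, 5.6],
  [0.05, 0, 6],
  [0.05, 0, 6.2],
  [0.05, 0, 6.35],
  [0.05, 0, 6.35],
], roll=[0, 0, 0, 0, 0, 0, 0, 0, 0, 0])

```text
time: 30.75
position: [0.4524, -0.0353, 0.0531]
tool_rot: [3.134, -0.217, 0.0]
ft_force: [0.1, -0.0, -1.2]
grip_width: 0.149
grip_force: 50.0
```

```bash
python3 go.py .4517 -.0354 .0523 -.138
```

```text
slide [-0.07  0.02  0.08] roll -0.0 now [ 0.4524 -0.0353  0.0531] h -0.138 t 30.75 tilt [ 0. -0. -1.]
```

Release, rise, and shift right to look over the whole rack.

move_arm([
  [0, 0, 0],
  [0, 0, 0],
  [0, 0, 0],
  [0, 0, -1],
  [0, 0, -3],
  [0, 0, -6],
  [0, 0, -10],
  [0, 3, -14],
  [0, 7, -17],
  [-1, 11, -17],
  [-2, 13, -17],
  [-2, 13, -17],
  [-2, 13, -17],
  [-2, 13, -17],
  [-2, 13, -17],
], roll=[0, 0, 0, 0, 0, 0, 0, 0, 0, 0, 0, 0, 0, 0, 0], gripper=3)

```text
time: 32.25
position: [0.4152, -0.16, 0.2231]
tool_rot: [-3.134, 0.213, -0.0]
ft_force: [-0.7, 0.5, -0.6]
grip_width: 0.346
grip_force: 0.0
```

```bash
python3 - <<'E'
from h import *
c=cams.get_calibration("wrist"); im=cams.get_image("wrist"); np.savez("pics/w11.npz",**c); cv2.imwrite("pics/w11.png",im[:,:,::-1])
sc=cams.get_calibration("scene"); si=cams.get_image("scene")
a=cv2.resize(im[20:250,60:530],(800,391)); b=cv2.resize(si[125:225,240:405],(345,209))
o=np.zeros((600,800,3),np.uint8); o[:391]=a; o[391:,:345]=b; cv2.imwrite("pics/fin.png",o[:,:,::-1])
T=dict(xs=(.509,-.0434),s=(.5042,-.1176),m=(.4991,-.1976),l=(.4935,-.2889)); hd=dict(xs=.0732,s=.0788,m=.085,l=.0913)
for k,t in T.items():
    u=np.array([np.cos(-.138),np.sin(-.138)])
    p=proj(c,[[*t,.066],[*(np.array(t)-hd[k]*u),.070]]); print(k,((p-[60,20])*[800/470,391/230]).round(0).tolist())
E
```

```text
xs [[164.0, 162.0], [175.0, 288.0]]
s [[293.0, 153.0], [297.0, 289.0]]
m [[432.0, 142.0], [429.0, 289.0]]
l [[594.0, 130.0], [580.0, 289.0]]
```

View pics/fin.png

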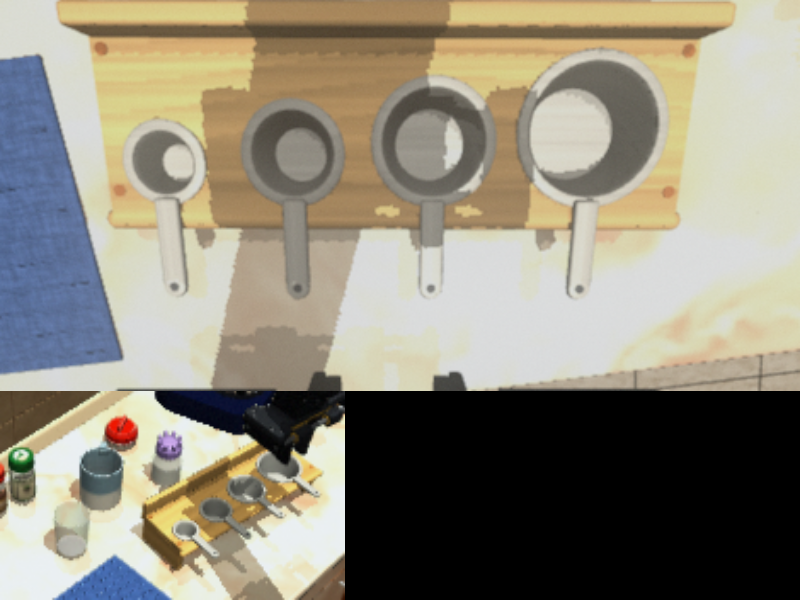

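All four rims and handle ends are within about 2 px of their predicted seated positions: xs (164,161), s (293,152), m (433,142), l (593,130). The glass and the shaker are still standing.

```bash
python3 -c "
from bench import workorder; print(workorder.close_job())"
```

```text
the job is handed in; nothing more can be done
None
```

All four cups hang in the holes of their own size with their handles out over the rack's open front edge, as confirmed in the last camera image; the glass and salt shaker were left standing untouched, and the job was handed in at about 32 s (its result was not reported back).

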